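# Fit the return spring of a clamp jig

### The job

Fit the tension spring that lies on the wooden rest to the clamp jig: put its hook into the hole of the anchor block, then stretch it and drop its eye over the headed post on the clamp arm, so that the spring holds the arm shut against its stop. Let go of everything and do not knock over or push away the jar that stands at the left of the rest.

Things in the scene. Friction and masses are not known exactly. Their poses are not given: they have to be found in the camera images.
- jig: Fixed clamp jig: aluminium base plate 110 (x) x 250 (y) x 10 mm, origin at the centre of its underside. The spring goes along the line x = -15 mm: anchor block at the +y end, clamp arm at the -y end. Between them, at y = 0, a rail (8 wide, 30 long, top 21 mm above the worktop) supports the coils. Two loose polished stones lie on the plate at x = +37 mm.
- anchor_mid (a point): Fixed steel anchor block 26 (x) x 36 (y) x 16 mm, its top 26 mm above the worktop, with one upright through hole, 9 mm wide, in the middle of its top. The block is clamped anywhere along a slot: this point (block-top height, axes as the jig's) is only the middle of that range. The hole lies on the point's y axis, up to 7 mm to either side: find it by touch or by sight.
- clamp_arm (a joint): Steel clamp arm (top 24 mm above the worktop), hinged on an upright pin at jig x = +40, y = -80 mm, with light friction. 0 = shut on its stop; up to 0.32 rad = open, post farther from the anchor.
- post (a point): Upright post on the clamp arm, 55 mm from its hinge: neck 8 mm thick and 10 mm high, on it a head 10 mm wide, tapered, its top 40 mm above the worktop. The point is on the post's axis, 27 mm above the worktop, where the seated eye's centre belongs. Arm shut: it is at jig x = -15, y = -80 mm, 158 to 172 mm from the hole.
- hook_plug (a point): Centre of the spring's hook plug, a steel block 12 (x) x 24 (y) x 14 mm, gripped across x. Spring along y, hook to +y, eye to -y, z up. A 6 mm rod runs from it to y = +36 mm and turns down there in a leg. Coils 16 mm thick, 60 mm long, begin at y = -12 mm. 32 mm above the worktop at the start; 29 mm with the hook home, the rod lying on the block's top.
- hook_tip (a point): Round lower tip of the hook's leg, which is 6 mm thick and leans in a little: its top is 36 mm and this tip 34 mm to +y of the hook plug's centre, the tip 18 mm below it. Once in the hole, a pull level towards the post keeps it there; lifting the far end with a stiff, level grip levers it out.
- eye_plug (a point): Centre of the eye plug at the spring's other end, a like block 12 x 24 x 14 mm, axes as the hook plug's while straight. Unstretched 84 mm from the hook plug's centre. The spring begins to stretch at 4 N, then 0.2 N per mm, at most 60 mm; it bends softly up, down and sideways.
- eye (a point): Centre of the 14 mm hole in the flat lug (22 x 22 x 6 mm, lying level) 21 mm beyond the eye plug's centre, to -y. Unstretched 141 mm from the top of the leg.
- spring_rest_mid (a point): Fixed wooden rest, 50 (x) x 80 (y) x 31.5 mm, with two slotted uprights that carry the coils; the point is 32 mm above the worktop between them. Both plugs overhang; lift the spring straight up by 15 mm to free it.
- jar (a point): Centre of a loose screw-lid jar with a red lid, 46 mm wide, 75 mm high, a bystander: the one on its own at the left of the wooden rest, nearest the robot (not those at the back).

How it is judged:
On the way, in this order (a step that is already met when the one before it is completed fails the run):
1. the hook is in the anchor block's hole (z of hook_tip in the frame of jig below 0.018 m and x of hook_tip in the frame of anchor_mid between -0.005 and 0.005 m and y of hook_tip in the frame of anchor_mid between -0.0125 and 0.01 m), for 0.2 s.
2. the eye is round the post, below its head (horizontal distance between eye and post below 0.006 m and z of eye in the frame of post below 0.006 m), for 0.2 s.
At the end, for the whole second after the job is handed in: The hook's tip is in the anchor block's hole, at least 8 mm below the block's top; the eye is round the post below its head (centre within 6 mm of the post's axis and no more than 6 mm above its seat); the arm is shut to within 0.03 rad (all of step 1 and all of step 2 and value of joint clamp_arm below 0.03 rad); the robot touches nothing.
It fails at once if the jar is knocked over or pushed more than 40 mm (distance of jar from where it was at the start of the episode above 0.04 m or angle between jar's own z axis and vertical above 0.5 rad).
It also fails if it takes over 51 s, if anything falls off the work surface, if the arm or the gripper's body presses on something with over 40 N, if the wrist force passes 120 N, or if a joint passes its speed limit or range.

### The arm

A 6-joint arm with a two-finger parallel gripper is mounted at the origin on a cart in front of the work surface, level with it; the furniture and walls round the work are solid. World frame = base frame: x ahead of the robot, y to its left, z up, the work surface at z = 0. Lengths are in m, angles in rad, forces in N, time in s.
With the tool pointing down it reaches from about 0.325 to 0.775 m from the base axis. Payload 5.5 kg.
Tool frame: the origin (TCP) lies between the finger pads; the fingertips stand 14 mm ahead of it and the grasp point (between the pads) lies 5 mm behind it (r.tips_ahead is the distance from the TCP to the fingertips, in m); z points along the fingers, y is the direction in which the jaws open and shut (so a half turn about z gives the same grasp; the last joint's range is limited). The gripper opens to 85 mm and grips with 20 to 120 N. Pads are 22 mm wide; open, the fingers measure 114 mm over their backs; the gripper's body (76 mm by 85 mm) begins 54 mm behind the grasp point. The pads swing forward as they close: fully open they stand 13 mm farther back than shut.
Start: joints at [1.267, 0.091, 1.231, -0, 1.82, -0.057], TCP at [0.147, 0.582, 0.224] pointing down, gripper open.
Joint ranges: [-2.87, 2.87], [-0.86, 2.18], [0.17, 2.46], [-1.51, 4.65], [0.06, 2.69], [-2.65, 2.65]. Speed limits (rad/s): [2.57, 2.57, 3.01, 3.14, 3.14, 3.14].

### API

Orientations are given as a 3x3 rotation matrix whose columns are the frame's x, y, z axes.
In Python, from cell import r gives the robot as it stands.
- The arm moves only by the shell command python3 -m crank 'ROWS' [OPENING] [FORCE]. ROWS is JSON, one flat list of numbers, 6 for each row, row after row: the shift along the tool's x, y, z in mm, then the turn, a rotation vector about the tool's x, y, z in degrees. A call has exactly 5 rows; each row is the pose to reach, as a shift and turn from the pose commanded when the call began, along the tool's axes at that moment; what a row does not reach only later rows make up. A row lasts 1/10 s, in which the tool goes at most 50 mm and 8.59 degrees, less where a joint would pass 70% of its speed; a pose out of reach is approached as far as the arm can. A call with a gripper value outside its range is refused whole. OPENING is the opening in per cent of the stroke, from 0 (shut) to 100 (fully open), set as the call begins (- or left out, the last holds). The fingers move at their own pace and stop on an object; FORCE is the grip in N (left out, the last holds). Time passes only in rows, so rows that repeat a pose let the fingers close, or fill a call up. It gives the time, the measured TCP pose, the force and the opening at its end, in the units of the state.
- r.sense(): the state, without advancing time (a new reading comes with each control period).
- r.grab_frame(name): name is "side" or "top"; returns a dict with "color" (480x640x3 uint8, red, green, blue), "range_z" (480x640 float32, m along the optical axis (not along the pixel's ray), 0 where there is no reading), "vertical_fov" (degrees; the focal length in pixels is half the picture's height over the tangent of half this angle, whatever the lens; pixels are square), "cx", "cy" (the principal point, pixels), "distortion" ([k1, k2, p1, p2, k3] as OpenCV has them; the pictures are not rectified), "extrinsics" (4x4, takes a point from camera to world coordinates). Camera axes: x right, y up, looking along -z (the intrinsics and any distortion apply to the point x, -y, -z); pixel columns grow to the right and rows downward; lengths in m; the calibration is good to about 2 mm. A picture is of the moment at which its call begins.
- r.hand_in(): hands the job in, once; it reports no verdict.
The state is a dict: "t": time; "qpos": joint angles; "qvel": joint speeds; "tau": joint torques, N m; "position": TCP position; "tcp_rot": TCP orientation; "contact_force": force on the tool from outside, world axes, zero at the start; "torque": the same for the moment, N m; "finger_gap": opening from 0.0 (shut) to 1.0 (fully open).
Only numpy, scipy, OpenCV 4.12 (cv2) and the standard library are available. Lean on these libraries where they do the work, as an engineer would, in place of code of your own. Each camera call takes 0.05 s, during which the arm holds its last target. There are 200 camera calls.

## Working session

There is one attempt and no reset: what is moved stays moved. The work goes in short steps, Python scripts to look and compute and a shell command to move; the robot and the scene stay as the last step left them, time stands still between calls to the robot, and variables do not carry over. Pictures are saved under pics/ and viewed, about 8 in all and at most 12, crops included, and the job is handed in when it is done.

```bash
ls; mkdir -p pics
cat > h.py <<'E'
import numpy as np, cv2, pickle
from cell import r
def grab(n,save=None):
    f=r.grab_frame(n)
    if save:
        cv2.imwrite('pics/'+save+'.png',f['color'][...,::-1]); pickle.dump(f,open(save+'.pkl','wb'))
    return f
def K(f):
    fl=240/np.tan(np.radians(f['vertical_fov'])/2)
    return np.array([[fl,0,f['cx']],[0,fl,f['cy']],[0,0,1.]])
def rays(f,uv):
    p=cv2.undistortPoints(np.array(uv,float).reshape(-1,1,2),K(f),np.array(f['distortion'],float)).reshape(-1,2)
    return np.c_[p[:,0],-p[:,1],-np.ones(len(p))]
def world(f,uv,d=None):
    uv=np.array(uv,float).reshape(-1,2)
    if d is None: d=np.array([f['range_z'][int(round(v)),int(round(u))] for u,v in uv])
    T=f['extrinsics']; return (T[:3,:3]@(rays(f,uv)*np.reshape(d,(-1,1))).T).T+T[:3,3]
def onplane(f,uv,z):
    T=f['extrinsics']; D=(T[:3,:3]@rays(f,uv).T).T; s=(z-T[2,3])/D[:,2]
    return T[:3,3]+D*s[:,None]
def cloud(f):
    v,u=np.mgrid[:480,:640]; uv=np.c_[u.ravel(),v.ravel()]
    return world(f,uv,f['range_z'].ravel()).reshape(480,640,3)
E
python3 - <<'E'
from h import *
for n in('top','side'):
    f=grab(n,n+'0'); print(n,f['vertical_fov'],f['distortion'],np.round(f['extrinsics'],3).tolist())
s=r.sense();print(s['t'],s['position'],s['tcp_rot'],s['finger_gap'],s['contact_force'])
E
```

```text
pics
top 50.240575403581175 [-0.02239902  0.          0.          0.          0.        ] [[-0.018, 0.992, -0.127, 0.46], [-1.0, -0.021, -0.019, -0.011], [-0.022, 0.126, 0.992, 0.896], [0.0, 0.0, 0.0, 1.0]]
side 45.7316334078755 [-0.13226869  0.          0.          0.          0.        ] [[-0.861, 0.341, -0.377, 0.238], [-0.508, -0.605, 0.613, 0.56], [-0.019, 0.72, 0.694, 0.65], [0.0, 0.0, 0.0, 1.0]]
0.1 [0.14648781 0.58156034 0.22250578] [[-9.69709873e-01  2.44258963e-01 -5.66909218e-04]
 [ 2.44259590e-01  9.69708296e-01 -1.75313524e-03]
 [ 1.21517577e-04 -1.83850556e-03 -9.99998303e-01]] 0.9989572703819452 [-0.20068474  0.38843191 -0.16310161]
```

View pics/top0.png

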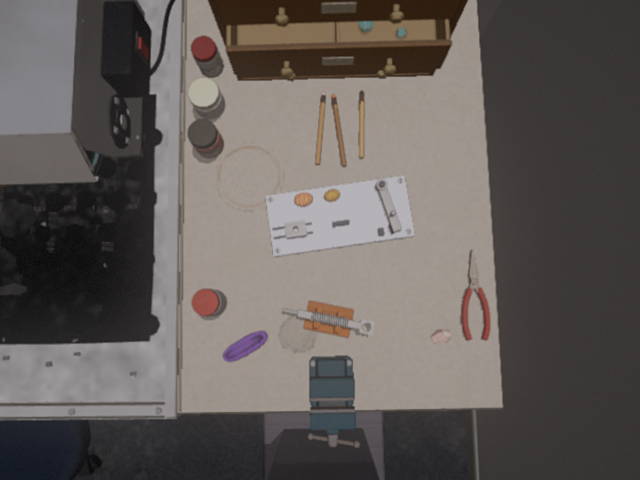

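View pics/side0.png

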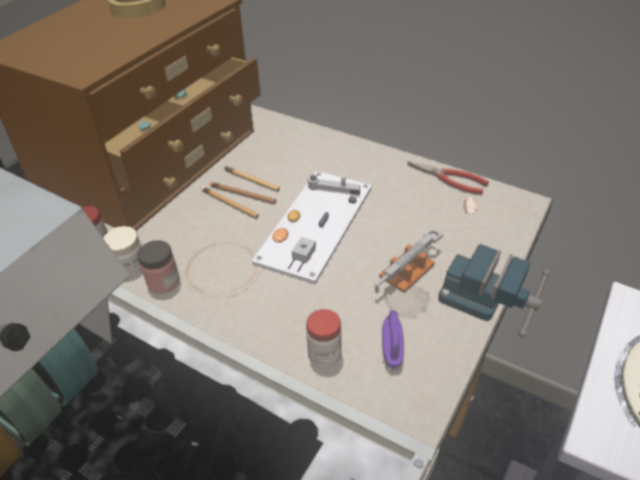

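The top picture shows the jig plate (corners about 265,195 / 405,178 / 413,237 / 275,255), with the anchor block at (295,229), the rail at (341,223) and the arm at (388,207). The spring is at (285–372, 311–328) and the jar lid at (206,302). The side picture agrees with this. Next I'll zoom in and measure.

Run:
```python
from h import *
f=pickle.load(open('top0.pkl','rb'))
c=f['color'][...,::-1]
a=cv2.resize(c[172:262,260:420],(800,450),interpolation=cv2.INTER_CUBIC)
b=cv2.resize(c[300:340,272:392],(800,267),interpolation=cv2.INTER_CUBIC)[50:200]
cv2.imwrite('pics/z1.png',np.vstack([a,b]))
C=cloud(f)
# plate by color: near-plane z 10mm
Z=C[...,2]
m=((Z[172:262,260:420]>0.004)).astype(np.uint8)
for (u,v) in [(340,240),(310,240),(295,229),(285,220),(341,223),(388,205),(381,184),(391,213),(310,320),(345,325),(355,326),(366,328),(300,315),(288,311),(206,302),(300,260),(370,260)]:
    print((u,v),np.round(C[v,u]*1000,1), np.round(1000*np.median(C[v-1:v+2,u-1:u+2,2]),1))
# plate mask by colour
sub=f['color'].astype(int); 
mask=((sub.min(2)>150)&((sub.max(2)-sub.min(2))<35)).astype(np.uint8); mask[:172]=0;mask[262:]=0;mask[:,:258]=0;mask[:,425:]=0
cn,_=cv2.findContours(mask,cv2.RETR_EXTERNAL,cv2.CHAIN_APPROX_NONE); k=max(cn,key=cv2.contourArea)
P=onplane(f,k.reshape(-1,2),0.010)[:,:2]
print(cv2.minAreaRect((P*1000).astype(np.float32)),cv2.contourArea(k))
```

```text
(340, 240) [578.7 -42.1  11.4] 11.1
(310, 240) [580.1  10.3   9.1] 9.4
(295, 229) [600.1  36.2   9.3] 9.5
(285, 220) [616.2  53.5  11.2] 10.1
(341, 223) [607.1 -44.2  20.7] 20.4
(388, 205) [ 636.3 -126.1   23.9] 23.9
(381, 184) [ 672.1 -114.5   30.9] 32.4
(391, 213) [ 619.3 -128.7   39. ] 39.0
(310, 320) [441.6  12.8   6.7] 9.0
(345, 325) [432.9 -46.   35.2] 35.2
(355, 326) [431.1 -62.4  37.7] 38.2
(366, 328) [426.1 -83.4   1.3] 0.6
(300, 315) [450.8  28.4  38.7] 38.7
(288, 311) [457.7  48.5  34.8] 32.8
(206, 302) [474.4 176.9  76.3] 74.4
(300, 260) [546.3  28.7  -1.1] -1.1
(370, 260) [543.9 -94.3  -1.5] -0.2
((623.600830078125, -41.383880615234375), (109.80648040771484, 249.2853546142578), 7.214663028717041) 8520.5
```

View pics/z1.png

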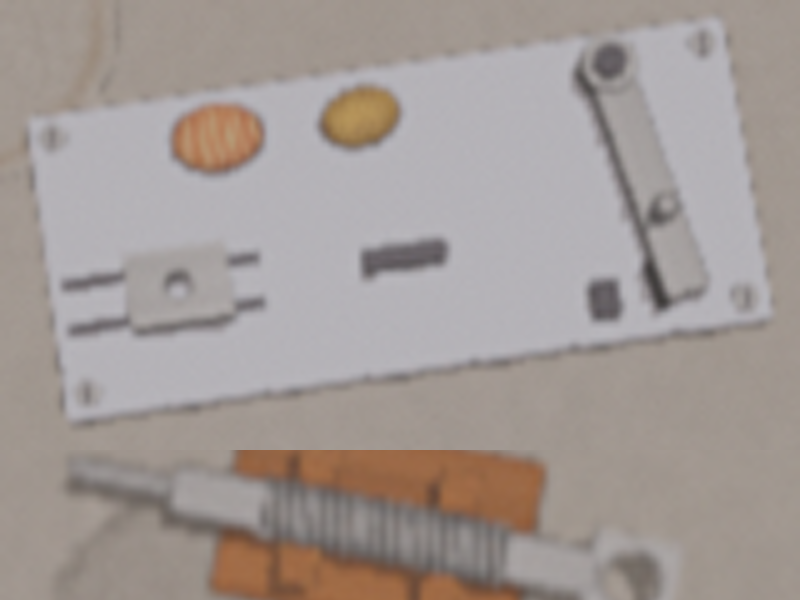

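```bash
cat >> h.py <<'E'
O=np.array([.6236,-.0414,0]); YAW=np.radians(7.21)
def Rz(a): return np.array([[np.cos(a),-np.sin(a),0],[np.sin(a),np.cos(a),0],[0,0,1]])
def tojig(p): return (np.array(p)-O)@Rz(YAW)
def fromjig(p): return Rz(YAW)@np.array(p)/1+O
def goto(p,yaw_deg,pitch=0,s=None):
    """delta in tool axes (mm, deg) to tool y at world yaw_deg, pointing down; pitch about tool y"""
    s=s or r.sense(); R=np.array(s['tcp_rot']); a=np.radians(yaw_deg)
    y=np.array([np.cos(a),np.sin(a),0]); z=np.array([0,0,-1.]); T=np.c_[np.cross(y,z),y,z]@cv2.Rodrigues(np.array([0,np.radians(pitch),0]))[0]
    d=R.T@(np.array(p)-s['position'])*1000; w=np.degrees(cv2.Rodrigues(R.T@T)[0].ravel())
    print('t',round(s['t'],2),'pos',np.round(np.array(s['position'])*1000,1),'shift',np.round(d,1),'turn',np.round(w,2))
E
python3 - <<'E'
from h import *
f=pickle.load(open('top0.pkl','rb'))
def A(x,y): return [260+(x+.5)/5-.5,172+(y+.5)/5-.5]
def B(x,y): y=y-450+50; return [272+(x+.5)/6.667-.5,300+(y+.5)/6.675-.5]
pr=lambda n,p:print(n,np.round(p*1000,1).tolist(),'jig',np.round(tojig(p)*1000,1).tolist())
pr('hole',onplane(f,[A(178,284)],.026)[0])
for c in [(126,258),(226,245),(234,312),(135,328)]: pr('blk',onplane(f,[A(*c)],.026)[0])
pr('post',onplane(f,[A(664,207)],.040)[0]); pr('hinge',onplane(f,[A(610,62)],.032)[0]); pr('rail',onplane(f,[A(404,256)],.021)[0])
for n,c,z in [('rodend',(70,472),.035),('plugL',(172,497),.039),('plugR',(263,515),.039),('coilR',(508,553),.040),('eyeplugR',(592,570),.039),('eye',(635,576),.035)]: pr(n,onplane(f,[B(*c)],z)[0])
C=cloud(f)
# vise and neighbourhood heights
for u,v in [(320,360),(345,360),(320,375),(345,375),(312,362),(352,362),(332,395),(330,355)]: print((u,v),np.round(C[v,u]*1000))
# spring axis: fit points higher than 36mm
m=np.zeros((480,640),bool); m[300:340,275:385]=1; m&=(C[...,2]>.036)&(C[...,2]<.045)
P=C[m]; print(len(P)); l=cv2.fitLine((P[:,:2]*1000).astype(np.float32),cv2.DIST_HUBER,0,.01,.01).ravel(); print(l,np.degrees(np.arctan2(l[1],l[0])))
t=(P[:,:2]*1000-l[2:])@l[:2]; print(np.percentile(t,[0,2,98,100]), P[np.argmin(t)],P[np.argmax(t)])
E
```

```text
hole [598.5, 35.0, 26.0] jig [-15.3, 78.9, 26.0]
blk [608.0, 52.8, 26.0] jig [-3.7, 95.4, 26.0]
blk [611.8, 18.2, 26.0] jig [-4.3, 60.6, 26.0]
blk [588.3, 15.9, 26.0] jig [-27.8, 61.2, 26.0]
blk [583.5, 50.0, 26.0] jig [-28.3, 95.7, 26.0]
post [619.1, -130.9, 40.0] jig [-15.7, -88.2, 40.0]
hinge [671.8, -115.4, 32.0] jig [38.5, -79.5, 32.0]
rail [607.4, -43.2, 21.0] jig [-16.3, 0.3, 21.0]
rodend [459.0, 58.4, 35.0] jig [-150.8, 119.7, 35.0]
plugL [452.3, 32.7, 39.0] jig [-160.6, 95.0, 39.0]
plugR [447.5, 10.1, 39.0] jig [-168.3, 73.2, 39.0]
coilR [437.1, -50.5, 40.0] jig [-186.2, 14.4, 40.0]
eyeplugR [432.5, -71.2, 39.0] jig [-193.3, -5.6, 39.0]
eye [430.7, -82.1, 35.0] jig [-196.5, -16.2, 35.0]
(320, 360) [378.  -3.  50.]
(345, 360) [376. -45.  33.]
(320, 375) [354.  -3.  50.]
(345, 375) [352. -44.  40.]
(312, 362) [372.  10.  21.]
(352, 362) [370. -57.  13.]
(332, 395) [326. -21.  74.]
(330, 355) [381. -20.   1.]
472
[ 2.1193320e-01  9.7728413e-01  4.4412363e+02 -1.9188734e+01] 77.76433
[-73.09822222 -56.41188158  52.66517405  74.50806953] [ 0.43703122 -0.09244799  0.03627502] [0.46112425 0.05336445 0.03647487]
```

The jig fit is consistent: hole at about (-15, 78.5), rail at (-16, 0), hinge at (38.5, -79.5) and post at y≈-88, so the arm is roughly 0.15 rad open. The zoom also shows the spring axis at a yaw of about -11°. Next I'll move above the hook plug.

Run:
```python
from h import *
goto([.450,.0214,.100],-11)
```

```text
t 0.1 pos [146.5 581.6 222.5] shift [-431.2 -468.8  123.3] turn [-9.000e-02  7.000e-02  8.686e+01]
```

```bash
python3 -m crank '[-31,-34,0,0,0,8, -62,-67,0,0,0,16, -93,-101,0,0,0,24, -124,-134,0,0,0,32, -155,-168,0,0,0,40]' 35 80
python3 - <<'E'
from h import *
goto([.450,.0214,.100],-11)
E
```

```text
t: 0.6
position: [0.2562, 0.3794, 0.223]
tcp_rot: [[-0.582, 0.814, -0.0], [0.814, 0.582, -0.001], [-0.0, -0.001, -1.0]]
contact_force: [1.3, -0.5, 0.7]
finger_gap: 0.354
t 0.6 pos [256.2 379.4 223. ] shift [-403.9  -50.5  123.2] turn [-2.000e-02  3.000e-02  4.656e+01]
```

```bash
python3 -m crank '[-45,-6,0,0,0,8, -90,-12,0,0,0,16, -135,-17,5,0,0,24, -180,-23,10,0,0,32, -225,-28,20,0,0,40]'
python3 - <<'E'
from h import *
goto([.450,.0214,.100],-11)
E
```

```text
t: 1.1
position: [0.3655, 0.1807, 0.2038]
tcp_rot: [[0.078, 0.997, 0.001], [0.997, -0.078, 0.001], [0.001, 0.001, -1.0]]
contact_force: [1.2, 1.0, 0.6]
finger_gap: 0.354
t 1.1 pos [365.5 180.7 203.8] shift [-152.3   96.4  103.8] turn [ 0.07 -0.04  6.55]
```

```bash
python3 -m crank '[-38,24,20,0,0,2, -76,48,40,0,0,4, -114,72,65,0,0,6.5, -152,96,104,0,0,6.5, -152,96,104,0,0,6.5]'
python3 - <<'E'
from h import *
goto([.450,.0214,.031],-11)
f=grab('top','t1'); c=f['color'][...,::-1]
g=grab('side','s1'); d=g['color'][...,::-1]
cv2.imwrite('pics/z2.png',np.hstack([cv2.resize(c[270:350,265:385],(400,267)),cv2.resize(d[200:310,340:505],(400,267))]))
E
```

```text
t: 1.6
position: [0.4484, 0.0206, 0.0948]
tcp_rot: [[0.189, 0.982, -0.007], [0.982, -0.189, -0.001], [-0.002, -0.007, -1.0]]
contact_force: [-0.7, 0.6, 0.4]
finger_gap: 0.349
t 1.6 pos [448.4  20.6  94.8] shift [ 1.2  1.8 63.8] turn [-0.38  0.13  0.12]
```

View pics/z2.png

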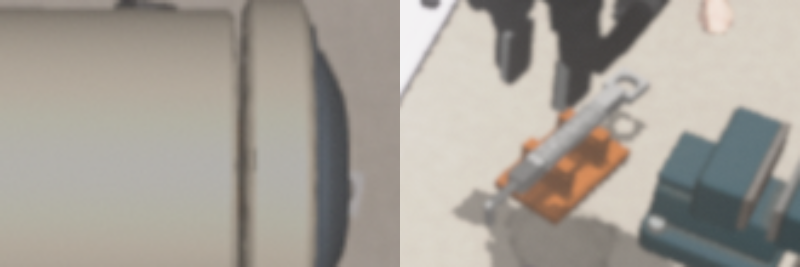

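The top view is blocked by the arm. In the side crop the fingers hang above the hook plug, and the rest's base is low. I'll descend, grip and lift 60 mm.

```bash
python3 -m crank '[1,1,15,0,0,0, 1,1,30,0,0,0, 1,1,45,0,0,0, 1,1,60,0,0,0, 1,1,67,0,0,0]' ; python3 -m crank '[0,0,0,0,0,0, 0,0,0,0,0,0, 0,0,0,0,0,0, 0,0,0,0,0,0, 0,0,0,0,0,0]' 0 80
python3 - <<'E'
from h import *
goto([.450,.0214,.031],-11)
f=grab('side','s2'); d=f['color'][...,::-1]
cv2.imwrite('pics/z3.png',cv2.resize(d[200:310,340:505],(800,534),interpolation=cv2.INTER_CUBIC))
E
```

```text
t: 2.2
position: [0.4497, 0.0251, 0.0302]
tcp_rot: [[0.184, 0.983, -0.003], [0.983, -0.184, 0.0], [-0.0, -0.003, -1.0]]
contact_force: [-0.6, 0.5, -0.0]
finger_gap: 0.349
t: 2.7
position: [0.4513, 0.0245, 0.0332]
tcp_rot: [[0.185, 0.983, 0.001], [0.983, -0.185, -0.0], [0.0, 0.001, -1.0]]
contact_force: [0.1, -0.0, -0.5]
finger_gap: -0.002
t 2.7 pos [451.3  24.5  33.2] shift [-3.3 -0.7  2.2] turn [ 0.06 -0.01  0.35]
```

View pics/z3.png

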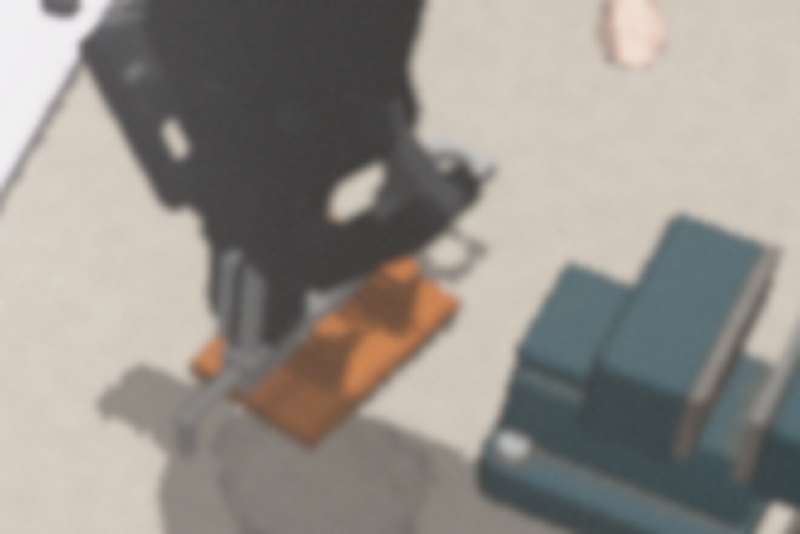

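The side crop shows the fingers fully shut (gap 0) close to the plug. They may have missed it, so I'll check with depth.

Run:
```python
from h import *
f=pickle.load(open('s2.pkl','rb')); C=cloud(f)*1000
g=pickle.load(open('side0.pkl','rb')); G=cloud(g)*1000
for x,y in [(190,425),(210,405),(235,380),(255,370),(245,345),(275,345),(300,325),(330,305),(350,290),(460,175),(225,350),(290,330)]:
    u,v=int(340+x/4.85),int(200+y/4.85); print((x,y),(u,v),np.round(C[v,u]),'before',np.round(G[v,u]),f['color'][v,u])
```

```text
(190, 425) (379, 287) [454.  60.  35.] before [466.  33.   1.] [125 122 120]
(210, 405) (383, 283) [453.  48.  32.] before [464.  23.   1.] [132 129 126]
(235, 380) (388, 278) [450.  38.  34.] before [451.  35.  31.] [124 120 119]
(255, 370) (392, 276) [446.  33.  36.] before [448.  29.  32.] [111 109 108]
(245, 345) (390, 271) [449.  36.  48.] before [452.  28.  40.] [115 114 112]
(275, 345) (396, 271) [440.  34.  51.] before [445.  22.  37.] [91 88 87]
(300, 325) (401, 267) [445.   2.  27.] before [442.  11.  37.] [95 93 92]
(330, 305) (408, 262) [438.  -5.  36.] before [438.  -5.  35.] [125 121 119]
(350, 290) (412, 259) [435. -15.  34.] before [436. -16.  32.] [106 100  96]
(460, 175) (434, 236) [395.  26. 135.] before [ 437. -114.   -1.] [72 69 69]
(225, 350) (386, 272) [456.  33.  40.] before [457.  32.  38.] [142 121 112]
(290, 330) (399, 268) [438.  30.  54.] before [443.  16.  38.] [84 80 79]
```

```bash
python3 -m crank '[0,0,-8,0,0,0, 0,0,-16,0,0,0, 0,0,-25,0,0,0, 0,0,-35,0,0,0, 0,0,-45,0,0,0]'
python3 - <<'E'
from h import *
goto([.450,.0214,.031],-11)
f=grab('side','s3'); d=f['color'][...,::-1]
cv2.imwrite('pics/z4.png',cv2.resize(d[180:310,340:535],(720,480),interpolation=cv2.INTER_CUBIC))
E
```

```text
t: 3.25
position: [0.4511, 0.0246, 0.0789]
tcp_rot: [[0.185, 0.983, 0.001], [0.983, -0.185, 0.0], [0.0, 0.001, -1.0]]
contact_force: [0.1, 0.0, -0.5]
finger_gap: -0.002
t 3.25 pos [451.1  24.6  78.9] shift [-3.3 -0.5 47.9] turn [ 0.04 -0.01  0.36]
```

View pics/z4.png

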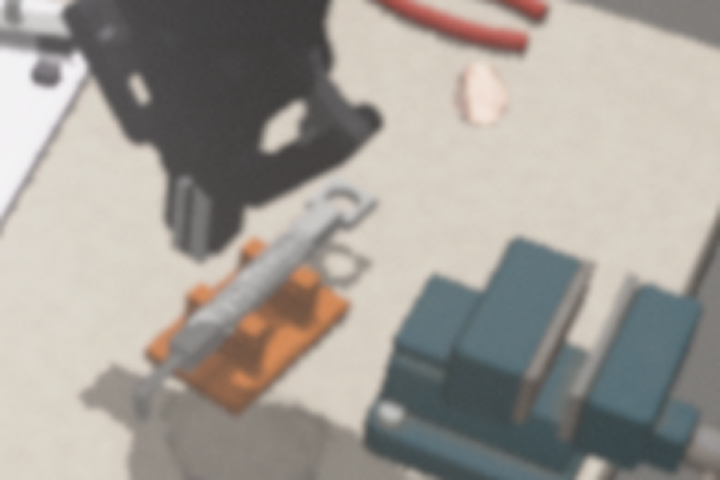

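Run:
```python
from h import *
f=pickle.load(open('s3.pkl','rb')); C=cloud(f)*1000
k=720/195
print(r.tips_ahead)
for x,y in [(200,255),(200,248),(195,240),(200,220),(185,200),(180,230),(200,190),(225,235),(225,245)]:
    u,v=int(340+x/k),int(180+y/k); print((x,y),(u,v),np.round(C[v,u]))
# spring now
for x,y in [(143,405),(150,385),(190,345),(200,335),(240,285),(300,235),(325,205),(372,200)]:
    u,v=int(340+x/k),int(180+y/k); print('s',(x,y),(u,v),np.round(C[v,u]))
# all points of the gripper near: lowest z in region of tcp
m=(np.hypot(C[...,0]-451,C[...,1]-25)<30)&(C[...,2]>50); P=C[m]; print(len(P),P[np.argsort(P[:,2])[:12]].round())
```

```text
0.014
(200, 255) (394, 249) [446.  35.  94.]
(200, 248) (394, 247) [447.  34.  96.]
(195, 240) (392, 245) [449.  36. 100.]
(200, 220) (394, 239) [448.  35. 112.]
(185, 200) (390, 234) [455.  33. 116.]
(180, 230) (388, 242) [457.  33. 100.]
(200, 190) (394, 231) [447.  38. 130.]
(225, 235) (400, 243) [439.  34. 108.]
(225, 245) (400, 246) [439.  33. 101.]
s (143, 405) (378, 289) [455.  59.  28.]
s (150, 385) (380, 284) [455.  55.  35.]
s (190, 345) (391, 273) [448.  32.  41.]
s (200, 335) (394, 270) [448.  24.  39.]
s (240, 285) (405, 257) [445.  -9.  39.]
s (300, 235) (421, 243) [435. -47.  41.]
s (325, 205) (428, 235) [434. -71.  38.]
s (372, 200) (440, 234) [419. -84.  37.]
1872 [[445.  27.  87.]
 [445.  30.  88.]
 [445.  30.  89.]
 [446.  35.  90.]
 [458.  33.  90.]
 [445.  33.  90.]
 [450.  34.  91.]
 [446.  32.  91.]
 [449.  36.  91.]
 [454.  35.  91.]
 [447.  36.  91.]
 [451.  35.  92.]]
```

The z4 crop shows the spring still on its rest and undisturbed. The shut fingertips are at z≈90 while the TCP reads 79, so they're about 11 mm above the TCP instead of 14 mm below it. The cameras put the tips about 25 mm higher than the stated tool geometry, while xy agrees. I'll trust the images, go lower by that amount and watch the force.

```bash
python3 -m crank '[-3,0,0,0,0,0, -3,0,10,0,0,0, -3,0,25,0,0,0, -3,0,40,0,0,0, -3,0,50,0,0,0]' 35; python3 -m crank '[0,0,6,0,0,0, 0,0,12,0,0,0, 0,0,18,0,0,0, 0,0,22,0,0,0, 0,0,22,0,0,0]';  python3 - <<'E'
from h import *
goto([.450,.0214,.031],-11)
f=grab('side','s4'); C=cloud(f)*1000
m=(np.hypot(C[...,0]-450,C[...,1]-22)<35)&(C[...,2]>4)&(f['color'].max(2)<110); P=C[m]; print(len(P),P[np.argsort(P[:,2])[:12]].round())
cv2.imwrite('pics/z5.png',cv2.resize(f['color'][180:310,340:535,::-1],(720,480),interpolation=cv2.INTER_CUBIC))
E
```

```text
t: 3.8
position: [0.4488, 0.0216, 0.0244]
tcp_rot: [[0.185, 0.983, -0.004], [0.983, -0.185, 0.0], [-0.001, -0.004, -1.0]]
contact_force: [-0.5, -0.4, 1.1]
finger_gap: 0.35
t: 4.3
position: [0.4501, 0.0216, 0.0051]
tcp_rot: [[0.185, 0.983, -0.001], [0.983, -0.185, 0.0], [-0.0, -0.001, -1.0]]
contact_force: [1.1, -0.1, -0.1]
finger_gap: 0.349
t 4.3 pos [450.1  21.6   5.1] shift [ -0.2  -0.1 -25.9] turn [-0.04  0.01  0.36]
1830 [[468.  17.   4.]
 [442.  24.   5.]
 [446.  12.   7.]
 [442.  23.   7.]
 [426.   5.   7.]
 [427.  -3.   8.]
 [467.  17.   8.]
 [466.  13.   9.]
 [466.  16.   9.]
 [444.  15.   9.]
 [442.  24.   9.]
 [465.  24.  15.]]
```

View pics/z5.png

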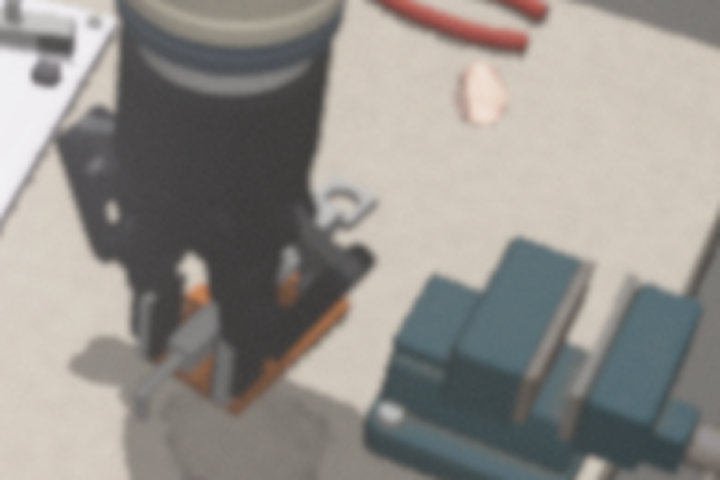

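The z5 crop shows the fingers straddling the hook plug with no contact force, so the tips really are higher than stated. I'll grip and lift.

```bash
python3 -m crank '[0,0,0,0,0,0, 0,0,0,0,0,0, 0,0,0,0,0,0, 0,0,0,0,0,0, 0,0,0,0,0,0]' 0 100; python3 -m crank '[0,0,-6,0,0,0, 0,0,-12,0,0,0, 0,0,-18,0,0,0, 0,0,-30,0,0,0, 0,0,-45,0,0,0]';  python3 - <<'E'
from h import *
goto([.450,.0214,.031],-11); print(r.sense()['contact_force'],r.sense()['torque'])
f=grab('side','s5'); C=cloud(f)*1000
cv2.imwrite('pics/z6.png',cv2.resize(f['color'][180:310,340:535,::-1],(720,480),interpolation=cv2.INTER_CUBIC))
E
```

```text
t: 4.85
position: [0.4507, 0.0216, 0.0062]
tcp_rot: [[0.185, 0.983, 0.001], [0.983, -0.185, -0.0], [0.0, 0.001, -1.0]]
contact_force: [-1.2, 0.1, 4.6]
finger_gap: 0.118
t: 5.35
position: [0.45, 0.0216, 0.0512]
tcp_rot: [[0.185, 0.983, -0.001], [0.983, -0.185, 0.0], [-0.0, -0.001, -1.0]]
contact_force: [0.9, 0.2, -1.3]
finger_gap: 0.119
t 5.35 pos [450.   21.6  51.2] shift [-0.2  0.1 20.2] turn [-0.05  0.01  0.36]
[ 0.94536706  0.16309355 -1.29375142] [ 0.01053894  0.0140202  -0.04036091]
```

View pics/z6.png

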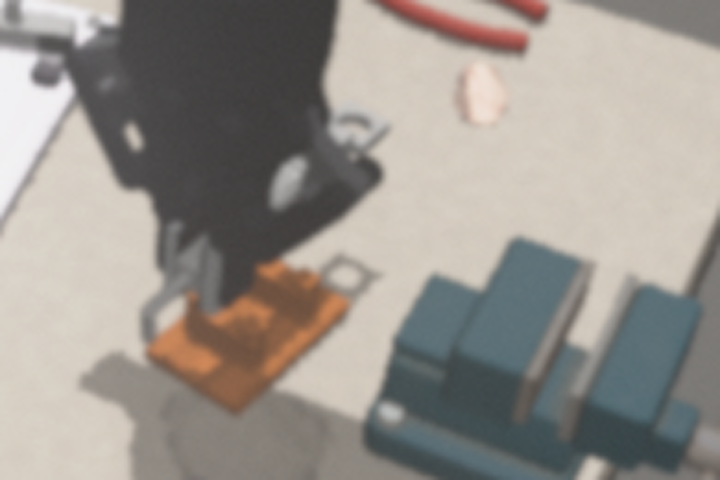

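The z6 crop shows the hook plug held (gap 0.118), the spring lifted off the rest and roughly straight. Next stop is above the anchor block.

Run:
```python
from h import *
goto(fromjig([-.015,.0435,.045]),7.2)
```

```text
t 5.4 pos [451.8  21.6  54.7] shift [  6.6 152.8  10.4] turn [  0.25   0.   -17.84]
```

```bash
python3 -m crank '[0,10,-20,0,0,-3, 1,35,-25,0,0,-6, 3,70,-25,0,0,-10, 5,105,-25,0,0,-14, 6,140,-25,0,0,-18]';python3 -m crank '[0,7,0,0,0,0, 0,13,5,0,0,0, 0,13,15,0,0,0, 0,13,25,0,0,0, 0,13,30,0,0,0]'
python3 - <<'E'
from h import *
goto(fromjig([-.015,.0435,.045]),7.2)
f=grab('side','s6'); C=cloud(f)*1000
p=fromjig([-.015,.0785,.045]);
# project
def proj(f,p):
    T=np.linalg.inv(f['extrinsics']); q=T[:3,:3]@p+T[:3,3]; q=np.array([q[0],-q[1],-q[2]])
    return cv2.projectPoints(q.reshape(1,1,3),np.zeros(3),np.zeros(3),K(f),np.array(f['distortion'],float))[0].ravel()
print(proj(f,p),proj(f,fromjig([-.015,.0785,.026])))
u,v=map(int,proj(f,p)); 
cv2.imwrite('pics/z7.png',cv2.resize(f['color'][v-50:v+70,u-60:u+100,::-1],(800,600),interpolation=cv2.INTER_CUBIC)); print(u-60,v-50)
E
```

```text
t: 5.9
position: [0.5908, 0.0015, 0.0765]
tcp_rot: [[-0.131, 0.991, 0.001], [0.991, 0.131, 0.0], [-0.0, 0.001, -1.0]]
contact_force: [-0.4, -0.6, -0.3]
finger_gap: 0.116
t: 6.4
position: [0.6003, 0.0036, 0.0438]
tcp_rot: [[-0.128, 0.992, -0.002], [0.992, 0.128, 0.0], [0.0, -0.002, -1.0]]
contact_force: [-0.6, 0.6, -1.1]
finger_gap: 0.121
t 6.4 pos [600.3   3.6  43.8] shift [-4.1  2.4 -1.2] turn [-0.14 -0.02  0.16]
[302.35823766 236.81400847] [302.90483149 245.59196155]
242 186
```

View pics/z7.png

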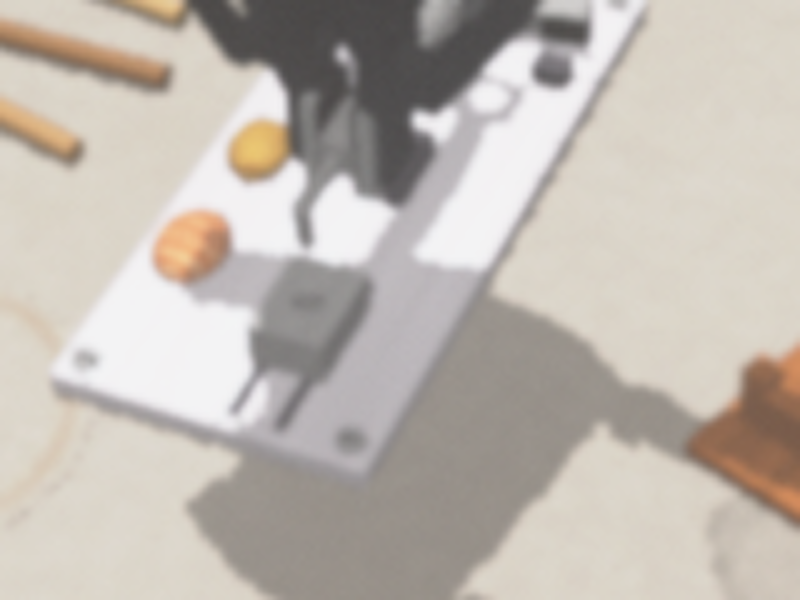

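Picture 9 (z7) shows the leg from about (305,190) to its tip at (308,243) and the block's hole at (310,302). I'll work out the offset in the jig frame.

Run:
```python
from h import *
f=pickle.load(open('s6.pkl','rb')); C=cloud(f)
P=lambda x,y:[242+(x+.5)/5-.5,186+(y+.5)/5-.5]
j=lambda p:np.round(tojig(p)*1000,1)
print('hole',j(onplane(f,[P(310,302)],.026)[0]))
for z in(.050,.052,.054): print('tipbottom',z,j(onplane(f,[P(307,241)],z)[0]))
# leg pixels: depth
for v in range(222,237):
    row=[(u,j(C[v,u])) for u in range(299,309) if C[v,u,2]>.04]
    if row: print(v,len(row),np.median([q for _,q in row],0),[u for u,_ in row][:1],[u for u,_ in row][-1:])
# block top corners & edges in side view for bias
m=(abs(C[...,2]-.026)<.003); 
Q=tojig(C[m]); s=(abs(Q[:,0]+.015)<.03)&(abs(Q[:,1]-.08)<.03); Q=Q[s]*1000; print('blocktop',len(Q),np.percentile(Q,[2,50,98],0).round(1))
t=pickle.load(open('top0.pkl','rb'));C2=cloud(t);m=(abs(C2[...,2]-.026)<.003);Q=tojig(C2[m]); s=(abs(Q[:,0]+.015)<.03)&(abs(Q[:,1]-.08)<.03); Q=Q[s]*1000; print('top cam',len(Q),np.percentile(Q,[2,50,98],0).round(1))
```

```text
hole [-16.4  78.9  26. ]
tipbottom 0.05 [-15.5  76.7  50. ]
tipbottom 0.052 [-16.5  78.6  52. ]
tipbottom 0.054 [-17.4  80.5  54. ]
222 6 [-17.2  71.4  71.2] [303] [308]
223 5 [-20.2  75.8  73. ] [303] [307]
224 5 [-18.9  77.9  72.7] [302] [306]
225 4 [-18.85  80.35  72.6 ] [302] [305]
226 5 [-19.3  82.4  72.3] [301] [305]
227 5 [-18.5  84.6  71.5] [300] [304]
228 4 [-18.1  85.5  70.6] [300] [303]
229 4 [-19.4   84.95  68.5 ] [301] [304]
230 4 [-19.8   85.65  66.85] [301] [304]
231 4 [-19.3  84.8  63.6] [301] [304]
232 4 [-19.05  84.9   62.2 ] [301] [304]
233 4 [-18.85  84.25  59.7 ] [301] [304]
234 4 [-18.5   83.    56.55] [301] [304]
235 3 [-20.1  84.1  54.7] [302] [304]
blocktop 295 [[-29.1  61.7  23.5]
 [-16.9  80.6  26.6]
 [ -3.3  97.2  28.6]]
top cam 281 [[-27.4  61.8  23.2]
 [-14.7  78.9  25.7]
 [ -1.9  96.4  28.6]]
```

```bash
python3 -m crank '[-2,1,0,0,0,0, -3.5,1.5,0,0,0,0, -3.5,1.5,8,0,0,0, -3.5,1.5,18,0,0,0, -3.5,1.5,22,0,0,0]'
python3 - <<'E'
from h import *
r.grab_frame('side');goto(fromjig([-.016,.0441,.010]),7.2)
f=grab('side','s7'); C=cloud(f); J=tojig(C)*1000
goto(fromjig([-.016,.0441,.010]),7.2); print(r.sense()['contact_force'])
for v in range(225,246):
    row=[J[v,u] for u in range(294,310) if J[v,u,2]>32 and J[v,u,1]>74]
    if row: print(v,len(row),np.median(row,0).round(1))
cv2.imwrite('pics/z8.png',cv2.resize(f['color'][206:266,270:350,::-1],(800,600),interpolation=cv2.INTER_CUBIC))
E
```

```text
t: 6.95
position: [0.603, 0.0001, 0.0217]
tcp_rot: [[-0.128, 0.992, -0.002], [0.992, 0.128, 0.0], [0.0, -0.002, -1.0]]
contact_force: [0.2, 0.0, -1.3]
finger_gap: 0.117
t 7.0 pos [6.027e+02 1.000e-01 2.110e+01] shift [ 0.3 -0.4 11.1] turn [-0.18 -0.03  0.16]
t 7.05 pos [6.029e+02 1.000e-01 2.180e+01] shift [ 0.3 -0.7 11.8] turn [-0.16 -0.03  0.16]
[-0.30749534  0.20814048 -0.90357755]
233 1 [-15.1  75.8  50.8]
234 4 [-16.3  77.   50.2]
235 5 [-16.7  79.5  50.2]
236 4 [-16.5  80.6  48.8]
237 4 [-16.8  81.6  47.5]
238 4 [-16.8  81.5  45.6]
239 4 [-16.8  81.4  44. ]
240 3 [-17.7  81.8  41.4]
241 4 [-18.   80.7  38.6]
242 4 [-17.4  80.1  35.8]
243 4 [-17.6  80.4  33.9]
244 1 [-16.5  80.8  32.1]
```

View pics/z8.png

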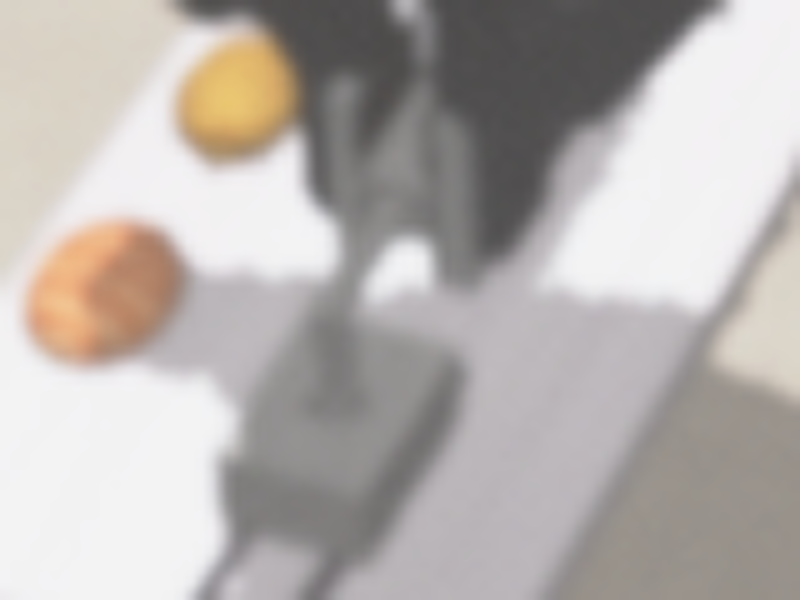

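Picture 10 (z8) shows the leg tip at about (335,390), right over the hole at about (343,395). I'll probe downward.

```bash
python3 -m crank '[0,0,2,0,0,0, 0,0,4,0,0,0, 0,0,6,0,0,0, 0,0,8,0,0,0, 0,0,8,0,0,0]'
python3 - <<'E'
from h import *
goto(fromjig([-.016,.0441,.010]),7.2); s=r.sense();print(s['contact_force'].round(1),s['torque'].round(2))
f=pickle.load(open('s7.pkl','rb'))
P=lambda x,y:[270+(x+.5)/10-.5,206+(y+.5)/10-.5]
print(tojig(onplane(f,[P(343,395)],.026)[0])*1000)
E
```

```text
t: 7.55
position: [0.6037, 0.0002, 0.0152]
tcp_rot: [[-0.128, 0.992, -0.001], [0.992, 0.128, 0.0], [0.0, -0.001, -1.0]]
contact_force: [-0.3, -0.2, -1.6]
finger_gap: 0.119
t 7.55 pos [6.037e+02 2.000e-01 1.520e+01] shift [ 0.4 -1.5  5.2] turn [-0.03 -0.01  0.17]
[-0.3 -0.2 -1.6] [ 0.07  0.02 -0.01]
[-15.86593466  76.83742261  26.        ]
```

```bash
python3 -m crank '[0,0,2,0,0,0, 0,0,4,0,0,0, 0,0,5,0,0,0, 0,0,5,0,0,0, 0,0,5,0,0,0]'
python3 - <<'E'
from h import *
goto(fromjig([-.016,.0441,.010]),7.2); s=r.sense();print(s['contact_force'].round(1),s['torque'].round(2))
f=grab('side','s8'); J=tojig(cloud(f))*1000
for v in range(236,256):
    row=[J[v,u] for u in range(294,310) if J[v,u,2]>30 and J[v,u,1]>70]
    if row: print(v,len(row),np.median(row,0).round(1))
E
```

```text
t: 8.05
position: [0.6038, 0.0001, 0.0104]
tcp_rot: [[-0.128, 0.992, -0.0], [0.992, 0.128, 0.0], [0.0, -0.0, -1.0]]
contact_force: [-1.2, 1.2, -1.6]
finger_gap: 0.118
t 8.05 pos [6.038e+02 1.000e-01 1.040e+01] shift [ 0.5 -1.5  0.4] turn [-0.02 -0.    0.16]
[-1.2  1.2 -1.6] [0.24 0.07 0.05]
236 3 [-16.2  71.5  40.6]
237 3 [-14.7  72.5  39.3]
238 6 [-16.4  74.3  38.6]
239 4 [-16.   76.   38.4]
240 5 [-16.5  78.5  39.1]
241 4 [-16.   80.8  38.5]
242 4 [-16.9  82.6  37.8]
243 4 [-16.5  81.8  35. ]
244 4 [-15.8  81.2  31.9]
245 2 [-16.4  82.5  31.5]
```

The tip is now about 8 mm below the block's top with very little force, so the hook is entering. I'll continue until it's home.

```bash
python3 -m crank '[0,0,2,0,0,0, 0,0,4,0,0,0, 0,0,5,0,0,0, 0,0,6,0,0,0, 0,0,6,0,0,0]'
python3 - <<'E'
from h import *
goto(fromjig([-.016,.0441,.010]),7.2); s=r.sense();print(s['contact_force'].round(1),s['torque'].round(2))
f=grab('side','s9'); J=tojig(cloud(f))*1000
for v in range(236,256):
    row=[J[v,u] for u in range(294,310) if J[v,u,2]>29 and J[v,u,1]>70]
    if row: print(v,len(row),np.median(row,0).round(1))
E
```

```text
t: 8.6
position: [0.6038, 0.0001, 0.0043]
tcp_rot: [[-0.128, 0.992, -0.0], [0.992, 0.128, 0.0], [0.0, -0.0, -1.0]]
contact_force: [-0.7, 1.0, -0.8]
finger_gap: 0.118
t 8.6 pos [6.038e+02 1.000e-01 4.300e+00] shift [ 0.5 -1.5 -5.7] turn [-0.02 -0.    0.16]
[-0.7  1.  -0.8] [ 0.14  0.06 -0.03]
239 4 [-14.5  70.7  33.2]
240 4 [-15.5  72.8  33.3]
241 4 [-15.8  73.6  31.9]
242 4 [-15.5  76.7  32.6]
243 5 [-16.2  79.5  33.1]
244 4 [-15.7  81.3  32. ]
245 4 [-15.8  81.3  30.2]
249 1 [-17.   89.5  29.4]
251 1 [-21.6  92.1  29.2]
253 2 [-21.4  97.2  29.4]
255 1 [-29.6  98.4  29.3]
```

The rod now lies on the block's top at about 32.5 mm, so the hook is home. I'll release, rise, and move over the eye plug.

```bash
python3 -m crank '[0,0,0,0,0,0, 0,0,0,0,0,0, 0,0,0,0,0,0, 0,0,0,0,0,0, 0,0,0,0,0,0]' 40 ; python3 -m crank '[0,0,-10,0,0,0, 0,0,-25,0,0,0, 0,0,-45,0,0,0, 0,0,-70,0,0,0, 0,0,-90,0,0,0]'; python3 -m crank '[-20,0,-20,0,0,0, -50,0,-40,0,0,0, -85,0,-60,0,0,0, -85,0,-60,0,0,0, -85,0,-60,0,0,0]'
python3 - <<'E'
from h import *
goto(fromjig([-.015,-.0415,.004]),7.2); s=r.sense();print(s['contact_force'].round(1))
f=grab('side','s10'); J=tojig(cloud(f))*1000
m=(J[...,2]>18)&(J[...,2]<55)&(abs(J[...,0]+15)<25)&(J[...,1]<86)&(J[...,1]>-75)
Q=J[m]
for y in range(-74,84,6):
    q=Q[(Q[:,1]>=y)&(Q[:,1]<y+6)]
    if len(q): print(y+3,len(q),np.percentile(q[:,0],[5,50,95]).round(1),np.percentile(q[:,2],[5,50,95]).round(1))
cv2.imwrite('pics/z9.png',cv2.resize(f['color'][150:270,260:420,::-1],(800,600),interpolation=cv2.INTER_CUBIC))
E
```

```text
t: 9.15
position: [0.604, -0.0, 0.0047]
tcp_rot: [[-0.128, 0.992, 0.0], [0.992, 0.128, -0.0], [-0.0, 0.0, -1.0]]
contact_force: [1.0, -0.7, -0.5]
finger_gap: 0.4
t: 9.65
position: [0.6046, 0.0, 0.098]
tcp_rot: [[-0.128, 0.992, 0.003], [0.992, 0.128, -0.0], [-0.001, 0.003, -1.0]]
contact_force: [0.2, -0.2, 0.5]
finger_gap: 0.397
t: 10.15
position: [0.6152, -0.0849, 0.1565]
tcp_rot: [[-0.127, 0.992, 0.003], [0.992, 0.127, -0.0], [-0.0, 0.003, -1.0]]
contact_force: [0.1, -0.7, 0.2]
finger_gap: 0.403
t 10.15 pos [615.2 -84.9 156.5] shift [  0.6  -1.6 152.5] turn [0.15 0.02 0.07]
[ 0.1 -0.7  0.2]
-71 24 [-27.1 -14.8  -6.4] [23.9 29.3 30.8]
-65 42 [-37.5 -18.3  -5.9] [18.3 27.7 31.3]
-59 19 [-28.  -22.9  -4.5] [24.3 29.5 31.7]
-53 19 [-26.2 -21.7  -5.4] [25.2 30.3 32.4]
-47 29 [-25.7 -18.2  -6.5] [24.5 32.5 35.8]
-41 25 [-21.8 -20.7 -11.7] [23.4 33.5 35.8]
-35 20 [-21.6 -17.9 -10.7] [27.8 33.9 36.2]
-29 22 [-22.  -18.2  -9.9] [24.9 34.2 35.8]
-23 24 [-22.9 -18.2 -10.5] [29.1 34.8 36.8]
-17 22 [-22.7 -18.9 -11.1] [28.6 34.4 37.2]
-11 27 [-22.7 -19.1  -9.7] [19.6 34.6 37. ]
-5 25 [-21.7 -18.   -9.8] [30.1 35.7 38.1]
1 27 [-22.5 -19.1 -10.5] [21.1 34.6 37.5]
7 28 [-22.  -18.9 -10.7] [23.3 34.5 37.6]
13 29 [-22.3 -18.9  -9.6] [19.4 34.9 37. ]
19 25 [-22.6 -19.7  -9.4] [30.2 35.3 37.7]
25 28 [-22.3 -18.  -10.8] [29.  35.4 37.4]
31 25 [-22.4 -18.1 -10.6] [28.6 35.2 38. ]
37 26 [-21.5 -16.9 -10.7] [28.8 35.9 37.3]
43 26 [-21.2 -20.  -11.1] [26.1 35.6 37.3]
49 33 [-21.  -18.5 -10.5] [26.2 36.3 38.3]
55 40 [-21.1 -17.5 -10.4] [26.5 33.8 37.9]
61 30 [-27.4 -16.5  -6.5] [25.4 27.5 33.3]
67 51 [-29.5 -19.4  -4.2] [23.4 26.9 32.5]
73 49 [-28.7 -18.4  -4.2] [20.8 27.3 31.9]
79 59 [-28.9 -16.8  -5.3] [23.2 27.4 33.1]
85 38 [-29.3 -15.9  -4.3] [23.5 27.1 29.3]
```

View pics/z9.png

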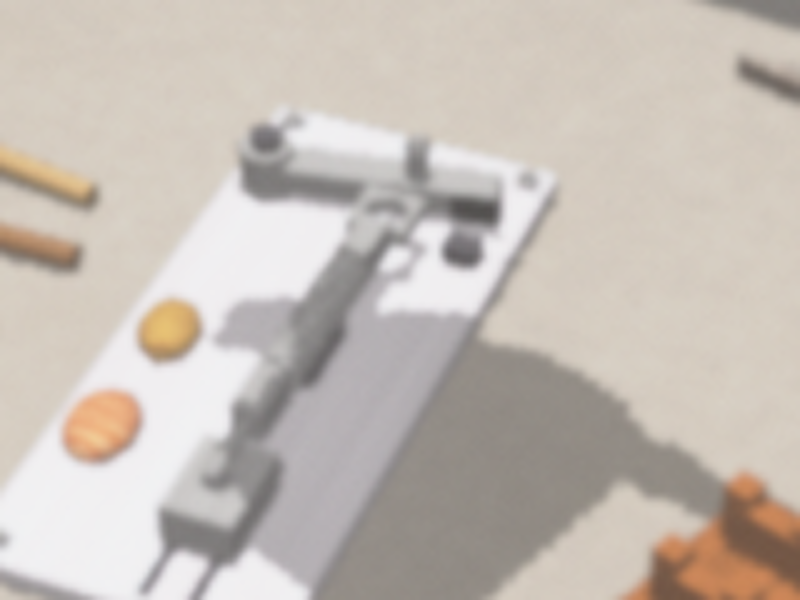

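Picture 11 (z9) shows the hook in the hole and the spring lying along the rail. The eye is at about (388,210), just in front of the arm, and the post is at (418,150). Next I'll measure the post, the stop and the eye numerically.

Run:
```python
from h import *
f=pickle.load(open('s10.pkl','rb')); J=tojig(cloud(f))*1000
t=pickle.load(open('top0.pkl','rb')); T=tojig(cloud(t))*1000
P=lambda x,y:[260+(x+.5)/5-.5,150+(y+.5)/5-.5]
print('post top side',tojig(onplane(f,[P(418,142)],.040)[0])*1000)
print('eye side',tojig(onplane(f,[P(388,208)],.030)[0])*1000)
for n,Q in(('side',J),('top',T)):
    m=(Q[...,2]>32)&(Q[...,2]<46)&(abs(Q[...,0]+14)<12)&(Q[...,1]<-78)&(Q[...,1]>-105); q=Q[m]; print(n,'post',len(q),np.median(q,0).round(1),np.percentile(q,[5,95],0).round(1).tolist())
    m=(Q[...,2]>14)&(Q[...,2]<35)&(Q[...,0]<-29)&(Q[...,0]>-50)&(Q[...,1]<-55)&(Q[...,1]>-78); q=Q[m]; print(n,'stop',len(q),np.percentile(q,[3,50,97],0).round(1).tolist())
    m=(Q[...,2]>20)&(Q[...,2]<28)&(Q[...,0]<30)&(Q[...,0]>-40)&(Q[...,1]<-76)&(Q[...,1]>-110); q=Q[m]; 
    for x in(-25,-5,5,15,25):
        w=q[abs(q[:,0]-x)<4]; 
        if len(w): print(n,'arm x',x,np.percentile(w[:,1],[5,50,95]).round(1))
# eye hole in side: look at depth of lug region
for y in range(-76,-48,3):
    q=J[(J[...,2]>26)&(J[...,2]<34)&(abs(J[...,0]+16)<13)&(abs(J[...,1]-y)<1.5)]
    if len(q): print(y,len(q),np.sort(q[:,0]).round(0).astype(int).tolist())
```

```text
post top side [-16.07939912 -88.1226963   40.        ]
eye side [-15.51422895 -61.83366005  30.        ]
side post 25 [-16.3 -86.7  38. ] [[-19.5, -89.2, 32.7], [-12.3, -84.5, 41.8]]
side stop 49 [[-48.4, -70.0, 14.2], [-41.6, -63.8, 18.3], [-35.2, -60.5, 21.6]]
side arm x -25 [-97.6 -86.5 -82. ]
side arm x -5 [-94.  -85.7 -79.6]
side arm x 5 [-91.2 -82.3 -76.9]
side arm x 15 [-90.2 -83.7 -76.6]
side arm x 25 [-87.1 -80.9 -76.6]
top post 27 [-15.9 -88.7  38.1] [[-19.9, -93.0, 34.8], [-11.8, -84.9, 41.3]]
top stop 46 [[-46.3, -71.5, 14.9], [-39.9, -66.6, 17.4], [-33.1, -62.2, 20.1]]
top arm x -25 [-97.3 -89.5 -82.8]
top arm x -5 [-94.7 -86.3 -79.9]
top arm x 5 [-92.7 -85.6 -78.2]
top arm x 15 [-90.4 -83.  -77. ]
top arm x 25 [-89.  -83.  -77.1]
-73 3 [-26, -22, -7]
-70 15 [-27, -25, -22, -21, -19, -18, -15, -14, -14, -12, -10, -8, -7, -6, -4]
-67 18 [-27, -26, -25, -23, -21, -18, -18, -16, -16, -15, -13, -12, -11, -9, -8, -6, -5, -4]
-64 9 [-27, -26, -25, -22, -12, -12, -10, -9, -6]
-61 9 [-26, -26, -24, -23, -8, -8, -7, -7, -5]
-58 7 [-26, -26, -25, -25, -24, -23, -5]
-55 7 [-26, -24, -22, -8, -6, -4, -4]
-52 9 [-26, -26, -25, -23, -22, -21, -14, -8, -6]
-49 15 [-27, -26, -24, -24, -24, -22, -21, -21, -20, -20, -18, -15, -7, -6, -5]
```

The post is at about (-16, -88.2). The stop's top is at about z 20, so I'll grip the eye plug high to keep the fingertips above the stop when it's seated.

```bash
python3 -m crank '[0,0,30,0,0,0, 1,-1,60,0,0,0, 2,-2,90,0,0,0, 2,-2,110,0,0,0, 2,-2,120,0,0,0]'; python3 -m crank '[0,0,8,0,0,0, 0,0,16,0,0,0, 0,0,24,0,0,0, 0,0,26,0,0,0, 0,0,26,0,0,0]';  python3 - <<'E'
from h import *
goto(fromjig([-.0155,-.040,.0105]),7.2); s=r.sense();print(s['contact_force'].round(1))
E
```

```text
t: 10.7
position: [0.6105, -0.0807, 0.0309]
tcp_rot: [[-0.13, 0.992, -0.006], [0.992, 0.13, 0.001], [0.002, -0.005, -1.0]]
contact_force: [0.4, -0.1, 0.1]
finger_gap: 0.395
t: 11.2
position: [0.6125, -0.0825, 0.0085]
tcp_rot: [[-0.128, 0.992, -0.0], [0.992, 0.128, 0.0], [0.0, -0.0, -1.0]]
contact_force: [0.6, 0.2, 0.0]
finger_gap: 0.401
t 11.2 pos [612.5 -82.5   8.5] shift [-0.6  0.6 -2. ] turn [-0.   -0.    0.16]
[0.6 0.2 0. ]
```

```bash
python3 -m crank '[0,0.5,-2,0,0,0, 0,0.5,-2,0,0,0, 0,0.5,-2,0,0,0, 0,0.5,-2,0,0,0, 0,0.5,-2,0,0,0]' 0 100; python3 -m crank '[0,0,0,0,0,0, -2,0,0,0,0,0, -5,0,0,0,0,0, -8,0,0,0,0,0, -10,0,0,0,0,0]';  python3 - <<'E'
from h import *
goto(fromjig([-.0155,-.040,.0105]),7.2); s=r.sense();print(s['contact_force'].round(1),s['torque'].round(2))
f=grab('side','s11'); J=tojig(cloud(f))*1000
m=(J[...,2]>26)&(J[...,2]<40)&(abs(J[...,0]+15)<12); Q=J[m]
for y in range(-74,90,8):
    q=Q[(Q[:,1]>=y)&(Q[:,1]<y+8)]
    if len(q): print(y+4,len(q),np.percentile(q[:,2],[50,95]).round(1))
E
```

```text
t: 11.7
position: [0.614, -0.0825, 0.0117]
tcp_rot: [[-0.128, 0.992, 0.003], [0.992, 0.128, -0.0], [-0.0, 0.003, -1.0]]
contact_force: [2.6, 0.5, 4.5]
finger_gap: 0.102
t: 12.2
position: [0.6142, -0.0892, 0.0112]
tcp_rot: [[-0.13, 0.992, -0.0], [0.992, 0.13, 0.005], [0.005, 0.0, -1.0]]
contact_force: [-1.2, 11.5, 7.3]
finger_gap: 0.102
t 12.2 pos [614.2 -89.2  11.2] shift [ 6.3 -0.2  0.7] turn [ 0.01 -0.31  0.25]
[-1.2 11.5  7.3] [ 2.21  0.14 -0.  ]
-54 3 [36.2 39.2]
-46 12 [35.4 39. ]
-38 70 [34.  38.4]
-30 20 [33.4 35.4]
-22 28 [34.1 35.4]
-14 32 [34.9 37.5]
-6 31 [34.3 37.7]
2 32 [35.3 37.8]
10 35 [35.2 37.7]
18 32 [36.  38.4]
26 32 [34.7 37.3]
34 33 [35.8 37.5]
42 36 [35.9 38.1]
50 41 [36.  38.1]
58 36 [32.9 36.4]
66 41 [28.2 33.1]
74 46 [27.6 33.9]
82 43 [28.  32.7]
90 48 [27.3 28.7]
```

```bash
python3 -m crank '[0,0,-4,0,-1.5,0, 0,0,-8,0,-3,0, 0,0,-12,0,-4.5,0, 0,0,-17,0,-6,0, 0,0,-17,0,-6,0]';  cat > chk.py <<'E'
from h import *
import sys
s=r.sense();print('t',s['t'],'F',s['contact_force'].round(1),'M',s['torque'].round(2),'tcp jig',(tojig(s['position'])*1000).round(1),'gap',s['finger_gap'])
f=grab('side',sys.argv[1]); J=tojig(cloud(f))*1000
m=(J[...,2]>27)&(J[...,2]<70)&(abs(J[...,0]+15)<12); Q=J[m]
for y in range(52,92,8):
    q=Q[(Q[:,1]>=y)&(Q[:,1]<y+8)]
    if len(q): print(y+4,len(q),np.percentile(q[:,2],[5,50,95]).round(1))
E
python3 chk.py s12
```

```text
t: 12.75
position: [0.613, -0.0901, 0.0261]
tcp_rot: [[-0.13, 0.992, 0.01], [0.986, 0.13, -0.102], [-0.102, -0.003, -0.995]]
contact_force: [-0.2, 5.2, -1.7]
finger_gap: 0.102
t 12.75 F [-0.2  5.2 -1.7] M [ 0.88  0.06 -0.07] tcp jig [-16.7 -47.   26.1] gap 0.10155110983286159
56 50 [29.6 36.2 40.2]
64 30 [27.2 31.2 35. ]
72 32 [27.2 28.6 34.6]
80 38 [27.1 28.6 34.1]
88 29 [27.1 27.8 30.9]
```

```bash
python3 -m crank '[-4,0,0,0,0,0, -8,0.2,0,0,0,0, -12,0.4,0,0,0,0, -16,0.6,0,0,0,0, -18,0.6,0,0,0,0]'; python3 chk.py s13
python3 - <<'E'
from h import *
f=pickle.load(open('s13.pkl','rb'));J=tojig(cloud(f))*1000
m=(J[...,2]>34)&(J[...,2]<60)&(abs(J[...,0]+15)<16)&(J[...,1]<-66)&(J[...,1]>-112)
for v,u in np.argwhere(m): print((u,v),J[v,u].round(0).astype(int).tolist(),end=' ')
cv2.imwrite('pics/z10.png',cv2.resize(f['color'][150:230,290:397,::-1],(800,600),interpolation=cv2.INTER_CUBIC))
E
```

```text
t: 13.3
position: [0.6152, -0.1075, 0.0266]
tcp_rot: [[-0.129, 0.992, 0.008], [0.987, 0.129, -0.099], [-0.099, -0.005, -0.995]]
contact_force: [-1.7, 8.7, -2.6]
finger_gap: 0.103
t 13.3 F [-1.7  8.7 -2.6] M [ 1.49  0.16 -0.  ] tcp jig [-16.6 -64.5  26.6] gap 0.10268252425298342
56 48 [30.4 36.8 39.8]
64 31 [27.1 32.1 35.4]
72 33 [27.2 28.6 33.6]
80 36 [27.2 29.1 33.5]
88 22 [27.2 27.7 28.2]
(np.int64(338), np.int64(174)) [-12, -74, 58] (np.int64(337), np.int64(175)) [-12, -69, 59] (np.int64(338), np.int64(175)) [-13, -73, 57] (np.int64(337), np.int64(176)) [-13, -67, 58] (np.int64(338), np.int64(176)) [-13, -71, 56] (np.int64(337), np.int64(177)) [-13, -68, 56] (np.int64(350), np.int64(177)) [-27, -92, 43] (np.int64(337), np.int64(178)) [-13, -68, 54] (np.int64(350), np.int64(178)) [-28, -89, 43] (np.int64(337), np.int64(179)) [-13, -68, 52] (np.int64(337), np.int64(180)) [-13, -68, 49]
```

Run:
```python
from h import *
f=pickle.load(open('s13.pkl','rb'));J=tojig(cloud(f))*1000
for v in range(170,186):
    print(v,[(u,)+tuple(J[v,u].round(0).astype(int).tolist()) for u in range(345,356) if J[v,u,2]>26 and J[v,u,2]<56])
t=grab('top','t13');T=tojig(cloud(t))*1000
m=(T[...,2]>27)&(T[...,2]<60)&(abs(T[...,0]+15)<25)&(T[...,1]<-66)&(T[...,1]>-112)
print('top px',m.sum(),T[m][:30].round(0).tolist())
```

```text
170 []
171 []
172 []
173 []
174 []
175 []
176 []
177 [(350, -27, -92, 43)]
178 [(350, -28, -89, 43)]
179 []
180 [(349, -35, -68, 56)]
181 [(349, -35, -68, 53)]
182 [(348, -35, -62, 56), (349, -35, -67, 52)]
183 [(347, -34, -59, 55), (348, -34, -66, 50), (349, -35, -68, 50)]
184 [(346, -34, -56, 56), (347, -35, -57, 55), (348, -35, -64, 50), (349, -35, -68, 47), (352, -30, -95, 26)]
185 [(345, -33, -54, 54), (346, -34, -55, 55), (347, -34, -60, 51), (348, -35, -63, 49), (353, -33, -92, 27)]
top px 3 [[-28.0, -95.0, 43.0], [-34.0, -88.0, 27.0], [-37.0, -91.0, 28.0]]
```

View pics/z10.png

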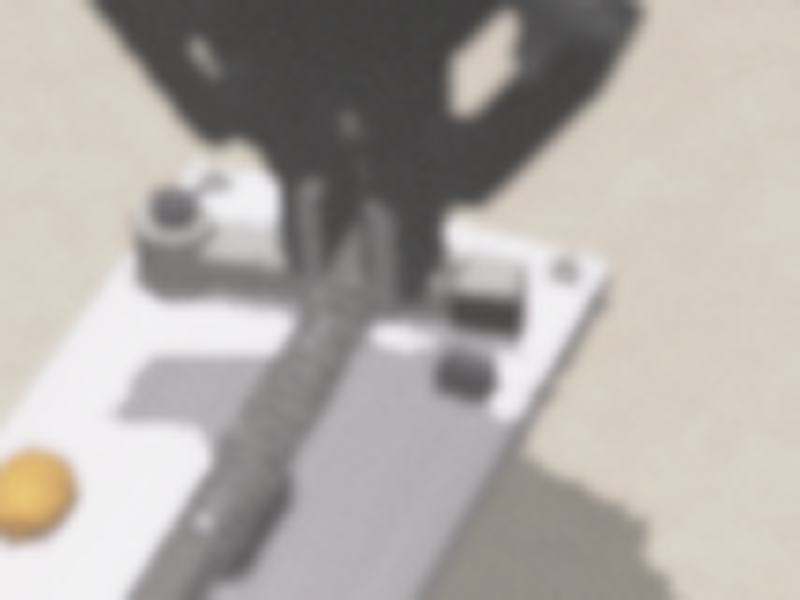

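Picture 12 (z10) shows the gripped spring sloping up. The lug is hidden behind the fingers except for one corner at about (440,290), which both cameras put at z≈43, lower than I expected. I'll check whether the arm was pushed.

```bash
cat > arm.py <<'E'
from h import *
def arm(f,n):
    Q=tojig(cloud(f))*1000
    o=[]
    for x in(-29,-25,28,22,16,10,4):
        q=Q[(Q[...,2]>20.5)&(Q[...,2]<28)&(abs(Q[...,0]-x)<2.5)&(Q[...,1]<-70)&(Q[...,1]>-120)]
        o.append((x,len(q),(np.percentile(q[:,1],[5,50,95])).round(1).tolist() if len(q) else 0))
    print(n,o)
def pts(f,n,zmin=29,zmax=60):
    Q=tojig(cloud(f))*1000
    m=(Q[...,2]>zmin)&(Q[...,2]<zmax)&(abs(Q[...,0]+15)<16)&(Q[...,1]<-72)&(Q[...,1]>-120)
    print(n,Q[m].round(0).astype(int).tolist())
if __name__=='__main__':
    for n in('top0','t13','s10','s13'): arm(pickle.load(open(n+'.pkl','rb')),n)
E
python3 arm.py
```

```text
top0 [(-29, 29, [-98.1, -90.5, -83.3]), (-25, 26, [-97.2, -89.9, -83.0]), (28, 28, [-88.6, -82.0, -74.1]), (22, 26, [-90.0, -82.7, -75.7]), (16, 29, [-90.6, -83.0, -76.6]), (10, 26, [-91.3, -84.4, -78.2]), (4, 25, [-92.6, -84.6, -78.8])]
t13 [(-29, 14, [-98.8, -95.5, -90.1]), (-25, 2, [-98.6, -97.5, -96.5]), (28, 0, 0), (22, 0, 0), (16, 0, 0), (10, 0, 0), (4, 0, 0)]
s10 [(-29, 20, [-97.2, -88.7, -83.5]), (-25, 23, [-96.9, -86.8, -72.5]), (28, 20, [-86.9, -77.9, -73.3]), (22, 18, [-86.4, -78.2, -73.4]), (16, 22, [-90.6, -78.8, -74.1]), (10, 21, [-91.1, -81.1, -75.3]), (4, 21, [-91.0, -82.7, -76.6])]
s13 [(-29, 24, [-98.3, -89.1, -83.4]), (-25, 10, [-99.0, -86.0, -81.7]), (28, 22, [-90.2, -78.4, -74.0]), (22, 17, [-88.0, -79.1, -74.7]), (16, 17, [-88.0, -78.6, -75.3]), (10, 12, [-81.1, -77.7, -75.2]), (4, 2, [-75.0, -74.8, -74.5])]
```

```bash
python3 -m crank '[0,0,-2,0,-0.5,0, 0,0,-5,0,-1,0, -1,0.4,-5,0,-1,0, -3,0.4,-5,0,-1,0, -3,0.4,-5,0,-1,0]'; python3 -m crank '[0,0,0,0,0,0, 0,0,0,0,0,0, 0,0,0,0,0,0, 0,0,0,0,0,0, 0,0,0,0,0,0]'; python3 chk.py s14
python3 - <<'E'
from arm import *
f=pickle.load(open('s14.pkl','rb')); arm(f,'s14'); Q=tojig(cloud(f))*1000
t=grab('top','t14'); arm(t,'t14'); T=tojig(cloud(t))*1000
for q in (Q,T):
    m=(q[...,2]>30)&(q[...,2]<60)&(q[...,0]>-32)&(q[...,0]<2)&(q[...,1]<-76)&(q[...,1]>-112); print(q[m].round(0).astype(int).tolist())
    m=(q[...,2]>30)&(q[...,2]<70)&(q[...,0]>-50)&(q[...,0]<20)&(q[...,1]<-52)&(q[...,1]>-78); p=q[m]; print('fing',len(p),p[np.argsort(p[:,2])[:8]].round(0).astype(int).tolist())
E
```

```text
t: 13.9
position: [0.6158, -0.1095, 0.0316]
tcp_rot: [[-0.129, 0.992, 0.009], [0.985, 0.129, -0.116], [-0.116, -0.006, -0.993]]
contact_force: [-0.8, 9.2, -3.5]
finger_gap: 0.101
t: 14.4
position: [0.6158, -0.1093, 0.0315]
tcp_rot: [[-0.129, 0.992, 0.009], [0.985, 0.13, -0.116], [-0.116, -0.006, -0.993]]
contact_force: [-1.1, 10.3, -2.9]
finger_gap: 0.1
t 14.4 F [-1.1 10.3 -2.9] M [ 1.54  0.16 -0.06] tcp jig [-16.3 -66.4  31.5] gap 0.09962792795317167
56 55 [28.5 37.8 41.5]
64 31 [27.1 32.3 36. ]
72 31 [27.2 29.6 34.7]
80 40 [27.3 28.3 32.6]
88 22 [27.  27.6 30.3]
s14 [(-29, 21, [-98.6, -90.6, -83.5]), (-25, 19, [-97.8, -88.8, -83.1]), (28, 22, [-88.3, -76.5, -71.6]), (22, 19, [-87.6, -80.7, -74.3]), (16, 19, [-87.9, -79.5, -76.4]), (10, 9, [-81.6, -77.3, -76.0]), (4, 4, [-80.8, -77.7, -76.5])]
t14 [(-29, 18, [-98.2, -93.5, -87.2]), (-25, 5, [-98.7, -97.0, -95.2]), (28, 0, 0), (22, 0, 0), (16, 0, 0), (10, 0, 0), (4, 0, 0)]
[[-27, -92, 49], [-28, -91, 48]]
fing 232 [[-27, -65, 38], [-17, -57, 39], [-27, -60, 40], [-12, -56, 40], [-16, -54, 41], [-27, -64, 41], [-14, -55, 42], [-16, -55, 42]]
[[-26, -96, 51], [-26, -98, 53], [-27, -94, 52], [-28, -95, 54], [-27, -98, 49]]
fing 0 []
```

The eye is now above the head: lug top at about 50, front edge at about y -97, so the eye centre is near -86.6. I'll shift the last 1.7 mm and lower by 9 mm while watching the force.

```bash
python3 -m crank '[-1,0,0,0,0,0, -1.7,0.2,0,0,0,0, -1.4,0.2,3,0,0,0, -1,0.2,6,0,0,0, -0.7,0.2,9,0,0,0]'
python3 - <<'E'
from arm import *
s=r.sense();print('F',s['contact_force'].round(1),s['torque'].round(2),(tojig(s['position'])*1000).round(1))
f=grab('side','s15'); arm(f,'s15'); Q=tojig(cloud(f))*1000
t=grab('top','t15'); arm(t,'t15'); T=tojig(cloud(t))*1000
for q in (Q,T):
    m=(q[...,2]>30)&(q[...,2]<60)&(q[...,0]>-32)&(q[...,0]<2)&(q[...,1]<-76)&(q[...,1]>-112); print(q[m].round(0).astype(int).tolist())
E
```

```text
t: 15.0
position: [0.6163, -0.111, 0.0228]
tcp_rot: [[-0.129, 0.992, 0.01], [0.985, 0.13, -0.115], [-0.116, -0.005, -0.993]]
contact_force: [-0.6, 8.9, -2.7]
finger_gap: 0.099
F [-0.6  8.9 -2.7] [1.62 0.15 0.  ] [-16.  -68.2  22.8]
s15 [(-29, 21, [-98.8, -89.6, -83.0]), (-25, 7, [-98.4, -93.2, -83.3]), (28, 24, [-87.6, -79.8, -72.6]), (22, 21, [-90.0, -81.0, -73.0]), (16, 20, [-88.6, -80.3, -73.2]), (10, 10, [-79.8, -77.2, -75.8]), (4, 1, [-75.7, -75.7, -75.7])]
t15 [(-29, 12, [-99.0, -95.3, -91.7]), (-25, 2, [-98.2, -97.6, -97.0]), (28, 0, 0), (22, 0, 0), (16, 0, 0), (10, 0, 0), (4, 0, 0)]
[[-28, -91, 41], [-27, -92, 39]]
[[-25, -99, 43], [-26, -97, 43], [-27, -99, 44], [-28, -95, 43], [-27, -98, 39], [-28, -99, 41]]
```

The lug now surrounds the head (top at about 42, front edge at about -98.5) and there's no contact force. I'll lower to the seat while levelling.

```bash
python3 -m crank '[0.7,0,2.5,0,1.3,0, 1.3,0,5,0,2.6,0, 2,0,7.5,0,4,0, 2.7,0,10,0,5.3,0, 3.3,0,11,0,6.5,0]'; python3 -m crank '[0,0,0,0,0,0, 0,0,0,0,0,0, 0,0,0,0,0,0, 0,0,0,0,0,0, 0,0,0,0,0,0]'
python3 - <<'E'
from arm import *
s=r.sense();print('F',s['contact_force'].round(1),s['torque'].round(2),(tojig(s['position'])*1000).round(1))
f=grab('side','s16'); arm(f,'s16'); Q=tojig(cloud(f))*1000
t=grab('top','t16'); arm(t,'t16'); T=tojig(cloud(t))*1000
for q in (Q,T):
    m=(q[...,2]>27)&(q[...,2]<60)&(q[...,0]>-32)&(q[...,0]<2)&(q[...,1]<-76)&(q[...,1]>-112); print(q[m].round(0).astype(int).tolist())
E
python3 chk.py s16b
```

```text
t: 15.6
position: [0.6162, -0.1092, 0.0126]
tcp_rot: [[-0.13, 0.992, -0.005], [0.992, 0.13, -0.003], [-0.002, -0.005, -1.0]]
contact_force: [-3.9, 10.0, 5.5]
finger_gap: 0.103
t: 16.1
position: [0.6163, -0.1095, 0.0127]
tcp_rot: [[-0.13, 0.992, -0.004], [0.992, 0.129, -0.004], [-0.003, -0.004, -1.0]]
contact_force: [-2.5, 9.2, 0.5]
finger_gap: 0.1
F [-2.5  9.2  0.5] [ 1.3   0.23 -0.02] [-15.8 -66.7  12.7]
s16 [(-29, 16, [-99.5, -91.9, -83.3]), (-25, 2, [-97.9, -97.8, -97.7]), (28, 22, [-87.1, -78.1, -72.0]), (22, 21, [-87.4, -80.0, -73.3]), (16, 19, [-89.6, -78.9, -74.8]), (10, 7, [-81.3, -76.7, -74.8]), (4, 0, 0)]
t16 [(-29, 0, 0), (-25, 0, 0), (28, 0, 0), (22, 0, 0), (16, 0, 0), (10, 0, 0), (4, 0, 0)]
[[-11, -78, 59], [-11, -77, 51], [-11, -77, 45], [-6, -94, 31], [-26, -101, 29], [-27, -97, 30], [-27, -98, 27]]
[]
t 16.2 F [-1.6  8.8  0.8] M [ 1.31  0.28 -0.06] tcp jig [-15.8 -66.6  12.6] gap 0.10429067764637863
56 44 [28.3 33.3 38.5]
64 25 [27.2 28.7 34.4]
72 35 [27.1 28.2 33.9]
80 38 [27.2 28.8 35. ]
88 26 [27.2 28.1 29.3]
```

The lug top is at about 30, so the eye is seated. I'll ease the tool toward the anchor so that the arm shuts gently, then release.

```bash
python3 -m crank '[2,0,0.5,0,0,0, 4,0,0.5,0,0,0, 6,0,0.5,0,0,0, 8,0,0.5,0,0,0, 9,0,0.5,0,0,0]'; python3 -m crank '[0,0,0,0,0,0, 0,0,0,0,0,0, 0,0,0,0,0,0, 0,0,0,0,0,0, 0,0,0,0,0,0]' 35; python3 -m crank '[0,0,-6,0,0,0, 0,0,-15,0,0,0, 0,0,-30,0,0,0, 0,0,-50,0,0,0, 0,0,-80,0,0,0]';python3 -m crank '[40,0,-30,0,0,0, 80,0,-60,0,0,0, 120,0,-90,0,0,0, 160,0,-110,0,0,0, 200,0,-110,0,0,0]'
python3 - <<'E'
from arm import *
s=r.sense();print('F',s['contact_force'].round(1),(tojig(s['position'])*1000).round(1))
for n in('side','top'):
    f=grab(n,n+'17'); arm(f,n); Q=tojig(cloud(f))*1000
    m=(Q[...,2]>33)&(Q[...,2]<46)&(abs(Q[...,0]+14)<10)&(Q[...,1]<-66)&(Q[...,1]>-105); q=Q[m]; print('post',len(q),np.median(q,0).round(1) if len(q) else 0,np.percentile(q,[5,95],0).round(1).tolist() if len(q) else 0)
    m=(Q[...,2]>26.5)&(Q[...,2]<33)&(abs(Q[...,0]+15.5)<14)&(Q[...,1]<-60)&(Q[...,1]>-105); q=Q[m]; print('lug',len(q),np.percentile(q,[3,50,97],0).round(1).tolist() if len(q) else 0)
    m=(Q[...,2]>29)&(abs(Q[...,0]+15)<6)&(Q[...,1]<95)&(Q[...,1]>61)&(Q[...,2]<50); q=Q[m]; print('rod',len(q),np.percentile(q,[3,50,97],0).round(1).tolist() if len(q) else 0)
    d=np.linalg.norm(Q-1000*tojig([.4744,.1769,.0744]),axis=2); print('jar lid',(d<6).sum())
E
```

```text
t: 16.75
position: [0.6156, -0.1014, 0.0126]
tcp_rot: [[-0.129, 0.992, -0.003], [0.992, 0.129, -0.006], [-0.005, -0.003, -1.0]]
contact_force: [-1.4, 5.8, 0.1]
finger_gap: 0.102
t: 17.25
position: [0.6164, -0.1029, 0.0136]
tcp_rot: [[-0.128, 0.992, -0.0], [0.992, 0.128, -0.008], [-0.008, -0.001, -1.0]]
contact_force: [-0.3, 4.5, 1.0]
finger_gap: 0.346
t: 17.75
position: [0.6162, -0.1031, 0.0946]
tcp_rot: [[-0.128, 0.992, -0.001], [0.992, 0.128, -0.009], [-0.009, -0.002, -1.0]]
contact_force: [0.4, 0.4, 0.7]
finger_gap: 0.354
t: 18.25
position: [0.5923, 0.0978, 0.2091]
tcp_rot: [[-0.127, 0.992, 0.011], [0.992, 0.127, -0.008], [-0.01, 0.01, -1.0]]
contact_force: [0.7, -0.7, -0.6]
finger_gap: 0.351
F [ 0.7 -0.7 -0.6] [-13.6 142.  209.1]
side [(-29, 20, [-86.2, -77.6, -72.8]), (-25, 7, [-87.4, -79.8, -72.8]), (28, 22, [-83.9, -76.5, -72.2]), (22, 21, [-86.0, -79.0, -71.0]), (16, 21, [-87.0, -76.8, -71.8]), (10, 20, [-85.6, -76.9, -71.3]), (4, 17, [-84.4, -75.6, -71.9])]
post 38 [-16.9 -77.7  36.2] [[-20.6, -84.3, 33.2], [-6.9, -66.5, 41.2]]
lug 78 [[-27.6, -86.1, 27.1], [-22.3, -75.8, 31.5], [-5.9, -62.7, 32.9]]
rod 43 [[-18.5, 63.0, 29.2], [-16.2, 74.1, 32.0], [-11.0, 86.0, 33.7]]
jar lid 54
top [(-29, 29, [-85.8, -79.1, -71.9]), (-25, 3, [-82.4, -79.1, -75.7]), (28, 28, [-86.3, -79.2, -72.5]), (22, 24, [-86.9, -80.2, -73.6]), (16, 24, [-86.1, -78.4, -72.5]), (10, 26, [-86.5, -78.9, -72.8]), (4, 27, [-86.3, -79.2, -72.3])]
post 35 [-16.4 -79.   37.6] [[-20.9, -86.0, 33.1], [-11.6, -66.8, 39.9]]
lug 100 [[-27.4, -86.5, 27.2], [-20.0, -75.3, 31.0], [-6.0, -63.8, 32.8]]
rod 38 [[-19.9, 61.6, 29.2], [-14.1, 69.3, 31.1], [-11.7, 88.2, 34.3]]
jar lid 40
```

Both cameras agree:
- **Arm:** parallel to the jig's x axis, so it's shut.
- **Lug:** around the post at about z 31, below the head.
- **Rod:** lying on the block's top.
- **Jar:** unmoved.

The gripper is clear of everything, so I'm handing in.

```bash
python3 -c "
from cell import r
print(r.hand_in())"
```

```text
the job is handed in; nothing more can be done
None
```

The spring is fitted: its hook is in the anchor hole, its eye is over the post, and it holds the arm shut on its stop. I handed the job in at about 18 s of the 51 s allowed. The hand-in reports no verdict, so these are my own last checks, from both cameras' depth data:

| Check | Result |
|---|---|
| Hook | Rod lies on the block's top, about 32 mm up; I inferred the tip's depth from this because the tip itself is hidden in the hole |
| Eye | Lug's top at about 31 mm, below the post's head; eye about 2–3 mm from the post's axis (limit 6 mm) |
| Arm | Shut: its edge lies along the jig's x axis to within about 1 mm |
| Jar | Lid still where it was |
| Robot | Open, well clear, and reading no contact force |

- **Failed first grasp:** the first try closed on air. The cameras showed the fingertips about 25 mm higher than the stated tool geometry, so I corrected for that in every later move.
- **Camera disagreement:** the two cameras differed by about 2 mm in the plane. Before I lowered the eye, they also put its lug several mm below my estimate, so I raised it 5 mm and looked again.

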